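# Turn the tube insert bore-up and hold it out

### The job

The aluminium heating-block insert is lying on its side on the lab bench: one end is solid, the other has the blind bore for a culture tube. Find the bored end, pick the insert up, turn it so that the bore points straight up, and finish while still holding it like that, steady, over the middle of the white tray with its lower end about 10 cm up, ready for a tube to be dropped in. Do not put it down or let go, and leave the dishes, the bottle and the tube rack where they are.

Things in the scene. Friction and masses are not known exactly. Their poses are not given: they have to be found in the camera images.
- insert: plain aluminium block, 44 x 44 mm square section, 90 mm long, about 400 g, loose, lying on a long face at a yaw that varies widely. A round blind bore (23 mm across, 55 mm deep) opens in one square end; the other end is solid. Origin: centre of the solid end face; +z runs along the block to the bored end (level at the start); x and y are normal to the long faces
- insert_mouth (a point): centre of the bore's mouth, on the bored end face, 90 mm from the insert's origin along its z; axes as the insert
- insert_mid (a point): centre of the insert block, halfway along (45 mm from either end, 22 mm from each long face); axes as the insert
- tray: white plastic spill tray fixed to the bench, 240 mm (its x) by 180 mm (its y), open on top, walls 22 mm high and 4 mm thick; origin at the centre of its underside, z up. Place varies
- dish_a: closed clear Petri dish, 92 mm across, 16 mm high, loose bystander; origin at the centre of its underside
- dish_b: a second, identical Petri dish, loose bystander; origin at the centre of its underside
- bottle: small amber reagent bottle with a black cap, 48 mm across, 85 mm high, standing loose, bystander; origin at the centre of its underside
- rack: white test-tube rack, 60 mm (its x) by 190 mm (its y), 66 mm high, with four capped tubes standing in it up to 136 mm high (all one piece), loose bystander; origin at the centre of its underside
Things that resemble listed ones, but are neither listed nor needed, are in the scene too. Leave any green or red look-alike of the insert alone.

How it is judged:
By the outcome, as a careful person would: the job done as asked, in the order asked, and still so for the second after the job is handed in, while the arm keeps its last pose, push and grip.
It also fails if it takes over 38 s, if anything falls off the work surface, if the arm or the gripper's body presses on something with over 40 N, if the wrist force passes 120 N, or if a joint passes its speed limit or range.

### The arm

A 6-joint arm with a two-finger parallel gripper is mounted at the origin on the work surface. World frame = base frame: x ahead of the robot, y to its left, z up, the work surface at z = 0. Lengths are in m, angles in rad, forces in N, time in s.
With the tool pointing down it reaches from about 0.35 to 0.85 m from the base axis. Payload 8.1 kg.
Tool frame: the origin (TCP) lies at the centre of the arm's flange, where the gripper is bolted on; the fingertips stand 186 mm ahead of it and the grasp point (between the pads) lies 167 mm ahead of it; z points along the fingers, y is the line along which they close (so a half turn about z gives the same grasp; the last joint's range is limited). The gripper opens to 93 mm and grips with 3 to 60 N. Pads are 15 mm wide; open, the fingers measure 128 mm over their backs; the gripper's body (75 mm by 188 mm) begins 65 mm behind the grasp point.
Start: joints at [1.223, 0.13, 1.488, -0, 1.523, -0.085], TCP at [0.156, 0.579, 0.405] pointing down, gripper open.
Joint ranges: [-2.96, 2.96], [-0.89, 2.26], [0.02, 2.5], [-1.34, 4.48], [0, 2.73], [-2.66, 2.66]. Speed limits (rad/s): [2.39, 2.39, 2.79, 3.14, 3.14, 3.14].

### API

Orientations are given as a rotation vector (axis times angle).
In Python, from plant import robot gives the robot as it stands.
- The arm moves only by the tool apply_moves, never from a script. Its argument "series" is a list of rows, each a list of 2 entries, a list of its own where there are three numbers: the shift along the tool's x, y, z in mm, then the turn, a rotation vector about the tool's x, y, z in rad. A call has 1 to 12 rows; each row shifts and turns the commanded pose from where the row before left it, along the tool's axes as they then stand; what a row does not reach is not made up. A row lasts 1/12 s, in which the tool goes at most 41.7 mm and 7.16 degrees, less where a joint would pass 70% of its speed; a pose out of reach is approached as far as the arm can. A call is refused whole if a number of a shift passes 41.7 or a number of a turn 0.125, either way. A call with a gripper value outside its range is refused whole. "claw" is the opening, from 0 (shut) to 1 (fully open), set as the call begins (left out, the last holds). The fingers move at their own pace and stop on an object; "newtons" is the grip in N (left out, the last holds). Time passes only in rows, so rows that do not move let the fingers close. It gives the time, the measured TCP pose, the force, the opening and the grip force at its end, in the units of the state.
- robot.read_state(): the state, without advancing time (a new reading comes with each control period).
- robot.read_camera(name): name is "scene" or "side" or "wrist"; returns (picture, depth): 384x512x3 uint8, blue, green, red; 384x512 float32, m along the optical axis (not along the pixel's ray), 0 where there is no reading.
- robot.calibration(name): a dict with "fx", "fy", "cx", "cy" (pixels), "extrinsics" (4x4, takes a point from world to camera coordinates). Camera axes: x right, y down, z forward; pixel columns grow to the right and rows downward; lengths in m; the calibration is good to about 2 mm. A picture is of the moment at which its call begins: read the wrist's pose just before it. calibration takes no time and is no camera call; for the wrist camera it gives the pose at the moment of the call.
- robot.close_job(): hands the job in; it is judged then, once.
The state is a dict: "t": time; "q": joint angles; "dq": joint speeds; "joint_torque": joint torques, N m; "tool_pos": TCP position; "orientation": TCP orientation; "force": force on the tool from outside, world axes, zero at the start; "wrist_torque": the same for the moment, N m; "opening": finger opening in m; "gripper_force": force on a finger pad.
Only numpy, scipy, OpenCV 4.12 (cv2) and the standard library are available. Lean on these libraries where they do the work, as an engineer would, in place of code of your own. Each camera call takes 0.05 s, during which the arm holds its last target. There are 200 camera calls.

## Working session

There is one attempt and no reset: what is moved stays moved. The work goes in short steps, Python scripts to look and compute and a tool call to move; the robot and the scene stay as the last step left them, time stands still between calls to the robot, and variables do not carry over. Pictures are saved under pics/ and viewed, at most 10 in all, crops included, and the job is handed in when it is done.

Besides the shell and the picture viewer there is one more tool, called after ">>>" in YAML: its name, and indented under it one key for each argument. apply_moves: Moves the arm, as the interface text tells. Its arguments: {"type":"object","properties":{"series":{"type":"array"},"claw":{"type":"number"},"newtons":{"type":"number"}},"required":["series"]}

```bash
mkdir -p pics; cat > h.py <<'E'
import numpy as np, cv2
from plant import robot
def snap(n):
    c=robot.calibration(n); p,d=robot.read_camera(n)
    np.savez(f'{n}.npz',p=p,d=d,E=c['extrinsics'],k=[c['fx'],c['fy'],c['cx'],c['cy']])
    return p,d
def world(n,u,v):
    z=np.load(n+'.npz'); fx,fy,cx,cy=z['k']; d=z['d'][int(v),int(u)]
    return (np.linalg.inv(z['E'])@[(u-cx)/fx*d,(v-cy)/fy*d,d,1])[:3]
def crop(n,u0,v0,u1,v1,s,out):
    p=np.load(n+'.npz')['p'][v0:v1,u0:u1]; cv2.imwrite(out,cv2.resize(p,None,fx=s,fy=s,interpolation=cv2.INTER_CUBIC))
E
python3 - <<'E'
from h import *
for n in('scene','side'):
    p,d=snap(n)
a=np.load('scene.npz')['p'];b=np.load('side.npz')['p']
cv2.imwrite('pics/scene.png',a);cv2.imwrite('pics/side.png',b)
for n in('scene','side'):
    E=np.load(n+'.npz')['E'];print(n,np.linalg.inv(E).round(2))
print(robot.read_state())
E
```

```text
scene [[ 0.37  0.71 -0.6   1.19]
 [ 0.93 -0.3   0.22 -0.28]
 [-0.02 -0.64 -0.77  0.9 ]
 [ 0.    0.    0.    1.  ]]
side [[ 0.99 -0.08  0.09  0.39]
 [-0.12 -0.57  0.81 -1.23]
 [-0.02 -0.82 -0.58  0.91]
 [ 0.    0.    0.    1.  ]]
{'t': 0.1, 'q': array([ 1.22257765e+00,  1.31085613e-01,  1.48915816e+00, -2.20989171e-05,
        1.52300087e+00, -8.53834767e-02]), 'dq': array([ 0.00093493, -0.00200609, -0.00409153,  0.00138329, -0.00048387,
       -0.00086714]), 'joint_torque': array([ 1.66921618e-03, -5.61345291e+01, -4.93094122e+01,  7.69387675e-02,
        2.91632919e-02, -1.88870598e-05]), 'tool_pos': array([0.15579504, 0.57921001, 0.40379882]), 'orientation': array([-4.11627648e-01, -3.11417139e+00,  2.54138180e-03]), 'force': array([-0.62575679, -0.41551405,  1.04048727]), 'wrist_torque': array([-0.04880112, -0.01435662,  0.01479445]), 'gripper_force': 0.0, 'opening': 0.09307754532912335}
```

View pics/scene.png

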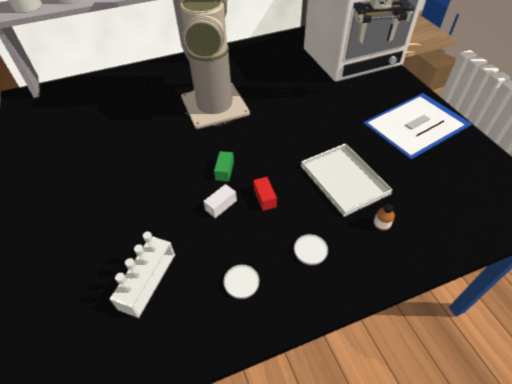

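View pics/side.png

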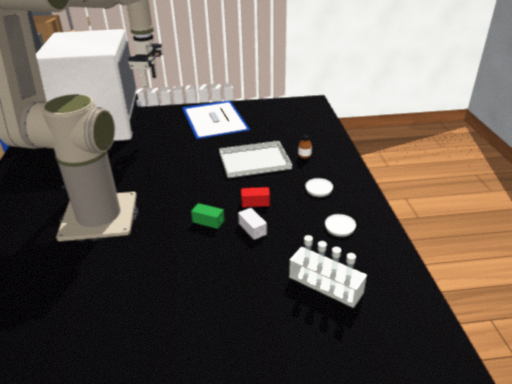

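Three candidates in the scene view: green (225,166) and red (265,193) are look-alikes, and the plain grey-white block at (220,201), which is (252,223) in side, fits bare aluminium. I'll confirm it in enlarged crops and measure it.

```bash
python3 - <<'E'
from h import *
crop('scene',190,145,290,225,4,'a.png');crop('side',215,190,295,254,5,'b.png')
a=cv2.imread('a.png');b=cv2.imread('b.png')
cv2.imwrite('pics/c1.png',np.hstack([cv2.resize(a,(400,320)),b]))
for n in('scene','side'):
    z=np.load(n+'.npz');p,d=z['p'].astype(int),z['d'];fx,fy,cx,cy=z['k']
    v,u=np.mgrid[:384,:512];P=np.stack([(u-cx)/fx*d,(v-cy)/fy*d,d,np.ones_like(d)],-1)@np.linalg.inv(z['E']).T
    def rect(name,box,zmin,zmax,sat):
        u0,v0,u1,v1=box;m=np.zeros(d.shape,bool);m[v0:v1,u0:u1]=1
        m&=(P[...,2]>zmin)&(P[...,2]<zmax)&(d>0)
        if sat: m&=(p.max(-1)-p.min(-1)<60)&(p.max(-1)>60)
        q=P[m][:,:3]; r=cv2.minAreaRect((q[:,:2]*1000).astype(np.float32))
        print(n,name,m.sum(),'zmed',np.median(q[:,2]).round(4),r, cv2.boxPoints(r).round(0).tolist())
    B=dict(scene=dict(ins=(195,180,245,222),tray=(295,140,395,215),red=(250,172,280,212),green=(210,145,238,184)),side=dict(ins=(230,204,275,244),tray=(212,136,296,182),red=(236,182,274,212),green=(188,200,228,230)))[n]
    rect('ins top',B['ins'],.036,.06,1);rect('ins all',B['ins'],.008,.06,1)
    rect('tray',B['tray'],.012,.04,1)
    rect('red',B['red'],.03,.06,0);rect('green',B['green'],.03,.06,0)
E
```

```text
scene ins top 381 zmed 0.0425 ((487.7959289550781, -134.928955078125), (47.04542541503906, 93.1233901977539), 25.090740203857422) [[447.0, -103.0], [486.0, -187.0], [529.0, -167.0], [489.0, -83.0]]
scene ins all 565 zmed 0.0412 ((487.977294921875, -134.61862182617188), (47.622535705566406, 93.19134521484375), 25.6975154876709) [[446.0, -103.0], [487.0, -187.0], [530.0, -166.0], [489.0, -82.0]]
scene tray 515 zmed 0.0178 ((539.604248046875, 269.482666015625), (242.26727294921875, 183.57254028320312), 6.259209156036377) [[409.0, 348.0], [429.0, 165.0], [670.0, 191.0], [650.0, 374.0]]
scene red 384 zmed 0.0422 ((512.7353515625, 1.308755874633789), (45.23516845703125, 93.78278350830078), 86.24829864501953) [[464.0, -18.0], [558.0, -24.0], [561.0, 21.0], [467.0, 27.0]]
scene green 321 zmed 0.0424 ((353.45111083984375, -77.12399291992188), (44.4752197265625, 95.05403900146484), 60.258209228515625) [[301.0, -73.0], [384.0, -120.0], [406.0, -81.0], [323.0, -34.0]]
side ins top 326 zmed 0.0443 ((488.1412658691406, -135.62156677246094), (47.2324333190918, 93.82573699951172), 25.126327514648438) [[447.0, -103.0], [487.0, -188.0], [529.0, -168.0], [490.0, -83.0]]
side ins all 518 zmed 0.0426 ((488.9044189453125, -135.33697509765625), (48.64849090576172, 95.9120864868164), 25.519573211669922) [[446.0, -103.0], [488.0, -189.0], [532.0, -168.0], [490.0, -82.0]]
side tray 427 zmed 0.0188 ((541.7938232421875, 270.92242431640625), (244.58291625976562, 193.62594604492188), 6.646331310272217) [[409.0, 353.0], [432.0, 161.0], [674.0, 189.0], [652.0, 381.0]]
side red 344 zmed 0.0439 ((510.3333740234375, -38.82483673095703), (138.21910095214844, 89.17528533935547), 85.2090072631836) [[460.0, -104.0], [549.0, -111.0], [561.0, 26.0], [472.0, 34.0]]
side green 360 zmed 0.0438 ((353.78131103515625, -78.31492614746094), (50.47516632080078, 91.40473175048828), 60.51388168334961) [[302.0, -78.0], [381.0, -123.0], [406.0, -79.0], [326.0, -34.0]]
```

View pics/c1.png

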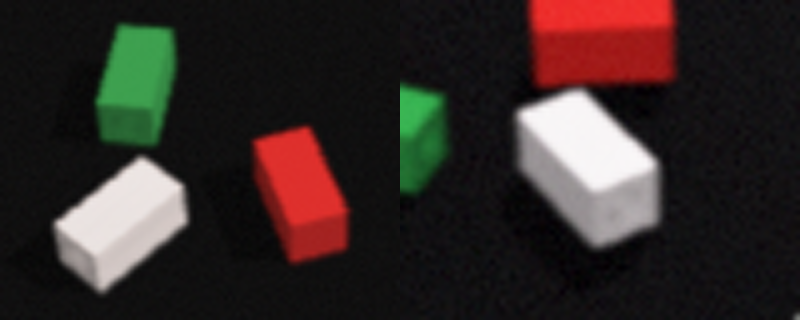

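The grey block at (220,201) in scene is the insert: 47x93 mm measured, top at about 44 mm, centre about (0.488,-0.135). I can't clearly see which end has the bore; there's only a faint dark spot on the −y end. I'll check depth inside that end face and the wrist camera geometry.

```bash
python3 - <<'E'
from h import *
c=robot.calibration('wrist'); s=robot.read_state()
from scipy.spatial.transform import Rotation as R
T=np.eye(4);T[:3,:3]=R.from_rotvec(s['orientation']).as_matrix();T[:3,3]=s['tool_pos']
print('cam in tool',(np.linalg.inv(T)@np.linalg.inv(c['extrinsics'])).round(3),c['fx'])
C=np.array([.488,-.135,.022]);a=np.array([.4226,-.9063,0]);w=np.array([.9063,.4226,0])
for n in('side','scene'):
    z=np.load(n+'.npz');d=z['d'];fx,fy,cx,cy=z['k'];v,u=np.mgrid[:384,:512]
    P=(np.stack([(u-cx)/fx*d,(v-cy)/fy*d,d,np.ones_like(d)],-1)@np.linalg.inv(z['E']).T)[...,:3]
    L=P-C; A,W,Z=L@a,L@w,P[...,2]
    m=(abs(W)<.03)&(Z>.008)&(Z<.038)&(abs(A)<.07)&(d>0)
    i=np.where(m&(A>.0)&(W<.02))
    print(n,[(int(x),int(y),int(A[y,x]*1e3),int(W[y,x]*1e3),int(Z[y,x]*1e3)) for y,x in zip(*i) if abs(W[y,x])<.017][::2])
for n,u,v in(('scene',384,218),('side',305,140),('scene',311,250),('scene',241,282),('scene',150,238)):print(n,world(n,u,v).round(3))
E
```

```text
cam in tool [[ 0.    -0.961 -0.278  0.078]
 [ 1.    -0.     0.001 -0.   ]
 [-0.001 -0.278  0.961  0.02 ]
 [ 0.     0.     0.     1.   ]] 318.49838360867534
side [(264, 225, 42, 15, 37), (262, 226, 43, 8, 37), (260, 227, 43, 1, 37), (262, 227, 46, 6, 37), (264, 227, 41, 16, 28), (257, 228, 42, -8, 36), (260, 228, 28, 10, 18), (262, 228, 37, 12, 23), (264, 228, 42, 16, 25), (256, 229, 45, -14, 37), (259, 229, 20, 11, 8), (261, 229, 35, 9, 19), (263, 229, 41, 13, 22), (255, 230, 42, -15, 32), (257, 230, 47, -12, 34), (259, 230, 28, 6, 13), (261, 230, 35, 9, 16), (263, 230, 40, 13, 17), (265, 230, 48, 15, 22), (257, 231, 27, 0, 10), (259, 231, 28, 6, 8), (261, 231, 37, 8, 14), (263, 231, 39, 14, 12), (256, 232, 40, -11, 21), (258, 232, 32, 0, 10), (260, 232, 35, 5, 9), (262, 232, 42, 8, 13), (264, 232, 44, 14, 11), (256, 233, 43, -13, 20), (258, 233, 41, -4, 14), (260, 233, 40, 2, 10), (262, 233, 42, 8, 9), (264, 233, 46, 13, 9), (256, 234, 45, -14, 18), (258, 234, 44, -6, 14), (261, 234, 46, 2, 11), (257, 235, 45, -11, 12), (256, 236, 43, -13, 8)]
scene [(205, 204, 43, -15, 31), (205, 205, 44, -15, 28), (207, 205, 43, -6, 34), (206, 206, 44, -11, 26), (208, 206, 44, 0, 35), (206, 207, 44, -12, 20), (208, 207, 37, -11, 14), (210, 207, 43, 6, 36), (207, 208, 43, -9, 16), (209, 208, 37, -7, 13), (211, 208, 44, 12, 37), (208, 209, 41, -8, 11), (210, 209, 36, -5, 9), (212, 209, 43, 15, 34), (209, 210, 40, -5, 8), (212, 210, 44, 16, 31), (211, 211, 39, 2, 9), (210, 212, 43, 2, 8), (212, 212, 44, 13, 18), (212, 213, 44, 13, 14)]
scene [0.751 0.265 0.056]
side [0.735 0.275 0.071]
scene [0.745 0.045 0.014]
scene [ 0.763 -0.167  0.017]
scene [ 0.619 -0.349  0.127]
```

>>> apply_moves:
  series:
    - [[0,-41,0],[0,0,0]]
    - [[0,-41,0],[0,0,0]]

```text
t: 0.27
tool_pos: [0.1346, 0.5001, 0.4013]
orientation: [-0.411, -3.113, 0.009]
force: [0.1, -1.4, 1.2]
opening: 0.0927
gripper_force: 0.0
```

Both views show depth inside the −y end face running more than 20 mm behind the face. So the bore most likely opens toward b = (0.42,−0.91). I'll confirm it with the wrist camera on the way. With tool x along b, the wrist camera (mounted on the +x side) looks back at that end.

```bash
cat >> h.py <<'E'
from scipy.spatial.transform import Rotation as R, Slerp
def down(az):  # tool down, x at azimuth deg
    a=np.radians(az);x=np.array([np.cos(a),np.sin(a),0]);z=np.array([0,0,-1.]);return R.from_matrix(np.c_[x,np.cross(z,x),z])
def rows(p0,r0,p1,r1,n):
    S=Slerp([0,1],R.concatenate([r0,r1]));tu=(r0.inv()*r1).as_rotvec()/n;out=[]
    for i in range(n):
        sh=S(i/n).inv().apply((np.array(p1)-p0)/n*1000); out.append([sh.round(1).tolist(),tu.round(4).tolist()])
    print(str(out)); print('max',max(np.linalg.norm(o[0]) for o in out),np.linalg.norm(tu))
def cur():
    s=robot.read_state();return s['tool_pos'],R.from_rotvec(s['orientation']),s
E
python3 - <<'E'
from h import *
p,r,s=cur();print(s['q'].round(2))
rows(p,r,[.4,.22,.4],down(50),18)
rows([.4,.22,.4],down(50),[.53,-.226,.36],down(-65),18)
E
```

```text
[ 1.21 -0.09  1.72 -0.    1.52 -0.1 ]
[[[-18.3, -11.2, 0.1], [-0.0002, 0.0003, 0.1115]], [[-19.4, -9.1, 0.1], [-0.0002, 0.0003, 0.1115]], [[-20.3, -6.9, 0.1], [-0.0002, 0.0003, 0.1115]], [[-20.9, -4.6, 0.1], [-0.0002, 0.0003, 0.1115]], [[-21.3, -2.2, 0.1], [-0.0002, 0.0003, 0.1115]], [[-21.4, 0.2, 0.1], [-0.0002, 0.0003, 0.1115]], [[-21.3, 2.5, 0.1], [-0.0002, 0.0003, 0.1115]], [[-20.9, 4.9, 0.1], [-0.0002, 0.0003, 0.1115]], [[-20.2, 7.2, 0.1], [-0.0002, 0.0003, 0.1115]], [[-19.3, 9.4, 0.1], [-0.0002, 0.0003, 0.1115]], [[-18.1, 11.5, 0.1], [-0.0002, 0.0003, 0.1115]], [[-16.7, 13.4, 0.1], [-0.0002, 0.0003, 0.1115]], [[-15.1, 15.2, 0.1], [-0.0002, 0.0003, 0.1115]], [[-13.3, 16.8, 0.1], [-0.0002, 0.0003, 0.1115]], [[-11.4, 18.2, 0.1], [-0.0002, 0.0003, 0.1115]], [[-9.3, 19.3, 0.1], [-0.0002, 0.0003, 0.1115]], [[-7.1, 20.2, 0.1], [-0.0002, 0.0003, 0.1115]], [[-4.8, 20.9, 0.1], [-0.0002, 0.0003, 0.1115]]]
max 21.4758003343298 0.11145562024695131
[[[-14.3, 21.5, 2.2], [0.0, 0.0, 0.1115]], [[-11.9, 22.9, 2.2], [0.0, 0.0, 0.1115]], [[-9.2, 24.1, 2.2], [0.0, 0.0, 0.1115]], [[-6.5, 25.0, 2.2], [0.0, 0.0, 0.1115]], [[-3.7, 25.5, 2.2], [0.0, 0.0, 0.1115]], [[-0.8, 25.8, 2.2], [0.0, 0.0, 0.1115]], [[2.1, 25.7, 2.2], [0.0, 0.0, 0.1115]], [[4.9, 25.3, 2.2], [0.0, 0.0, 0.1115]], [[7.7, 24.6, 2.2], [0.0, 0.0, 0.1115]], [[10.4, 23.6, 2.2], [0.0, 0.0, 0.1115]], [[13.0, 22.3, 2.2], [0.0, 0.0, 0.1115]], [[15.4, 20.7, 2.2], [0.0, 0.0, 0.1115]], [[17.6, 18.9, 2.2], [0.0, 0.0, 0.1115]], [[19.6, 16.8, 2.2], [0.0, 0.0, 0.1115]], [[21.3, 14.5, 2.2], [0.0, 0.0, 0.1115]], [[22.8, 12.1, 2.2], [0.0, 0.0, 0.1115]], [[24.0, 9.5, 2.2], [0.0, 0.0, 0.1115]], [[24.9, 6.7, 2.2], [0.0, 0.0, 0.1115]]]
max 25.92469864820033 0.11150714665519328
```

>>> apply_moves:
  series:
    - [[-18,-11,0],[0,0,0.1115]]
    - [[-19,-9,0],[0,0,0.1115]]
    - [[-20,-7,0],[0,0,0.1115]]
    - [[-21,-5,0],[0,0,0.1115]]
    - [[-21,-2,0],[0,0,0.1115]]
    - [[-21,0,0],[0,0,0.1115]]
    - [[-21,2.5,0],[0,0,0.1115]]
    - [[-21,5,0],[0,0,0.1115]]
    - [[-20,7,0],[0,0,0.1115]]
    - [[-19,9.5,0],[0,0,0.1115]]
    - [[-18,11.5,0],[0,0,0.1115]]
    - [[-17,13.5,0],[0,0,0.1115]]

```text
t: 1.27
tool_pos: [0.3101, 0.3136, 0.4043]
orientation: [-2.26, -2.182, 0.001]
force: [0.4, -0.4, -0.2]
opening: 0.0926
gripper_force: 0.0
```

>>> apply_moves:
  series:
    - [[-15,15,0],[0,0,0.1115]]
    - [[-13,17,0],[0,0,0.1115]]
    - [[-11,18,0],[0,0,0.1115]]
    - [[-9,19,0],[0,0,0.1115]]
    - [[-7,20,0],[0,0,0.1115]]
    - [[-5,21,0],[0,0,0.1115]]
    - [[-14,21.5,2],[0,0,0.1115]]
    - [[-12,23,2],[0,0,0.1115]]
    - [[-9,24,2],[0,0,0.1115]]
    - [[-6.5,25,2],[0,0,0.1115]]
    - [[-4,25.5,2],[0,0,0.1115]]
    - [[-1,26,2],[0,0,0.1115]]

```text
t: 2.27
tool_pos: [0.4408, 0.0723, 0.3923]
orientation: [-3.126, -0.31, 0.001]
force: [-0.1, -0.0, -0.8]
opening: 0.0928
gripper_force: 0.0
```

>>> apply_moves:
  series:
    - [[2,25.5,2],[0,0,0.1115]]
    - [[5,25,2],[0,0,0.1115]]
    - [[8,24.5,2],[0,0,0.1115]]
    - [[10.5,23.5,2],[0,0,0.1115]]
    - [[13,22,2],[0,0,0.1115]]
    - [[15.5,20.5,2],[0,0,0.1115]]
    - [[17.5,19,2],[0,0,0.1115]]
    - [[19.5,17,2],[0,0,0.1115]]
    - [[21.5,14.5,2],[0,0,0.1115]]
    - [[23,12,2],[0,0,0.1115]]
    - [[24,9.5,2],[0,0,0.1115]]
    - [[25,6.5,2],[0,0,0.1115]]

```text
t: 3.27
tool_pos: [0.5283, -0.2241, 0.368]
orientation: [2.644, -1.696, -0.002]
force: [0.4, -0.3, -0.5]
opening: 0.0931
gripper_force: 0.0
```

```bash
python3 - <<'E'
from h import *
snap('wrist');p,r,s=cur();print(p,r.as_matrix().round(3),s['q'].round(2))
z=np.load('wrist.npz');cv2.imwrite('pics/w1.png',z['p'])
d=z['d'];fx,fy,cx,cy=z['k'];v,u=np.mgrid[:384,:512]
P=(np.stack([(u-cx)/fx*d,(v-cy)/fy*d,d,np.ones_like(d)],-1)@np.linalg.inv(z['E']).T)[...,:3]
m=(P[...,2]>.036)&(P[...,2]<.055)&(np.hypot(P[...,0]-.488,P[...,1]+.135)<.07)&(d>0)
print(m.sum(),np.median(P[m][:,2]),cv2.minAreaRect((P[m][:,:2]*1000).astype(np.float32)))
E
```

```text
[ 0.52858024 -0.22768939  0.36750664] [[ 0.407 -0.913 -0.001]
 [-0.913 -0.407 -0.002]
 [ 0.001  0.001 -1.   ]] [-0.5   0.08  1.61 -0.    1.45  2.23]
2609 0.043546331361858204 ((490.2159118652344, -142.8486785888672), (43.96694564819336, 72.18977355957031), 25.412485122680664)
```

View pics/w1.png

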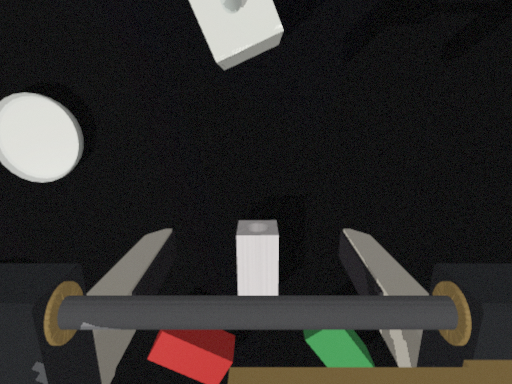

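The bore is clearly visible at (258,228), on the near end along tool +x. So b is confirmed, with axis azimuth −64.6° and centre about (0.487,−0.135). Next I'll descend to the grasp.

```bash
python3 - <<'E'
from h import *
p,r,s=cur()
rows(p,r,[.487,-.135,.26],down(-64.6),6)
E
```

```text
[[[-17.0, 0.0, 17.9], [0.0002, -0.0002, -0.004]], [[-17.0, -0.1, 17.9], [0.0002, -0.0002, -0.004]], [[-16.9, -0.1, 17.9], [0.0002, -0.0002, -0.004]], [[-16.9, -0.2, 17.9], [0.0002, -0.0002, -0.004]], [[-16.9, -0.2, 17.9], [0.0002, -0.0002, -0.004]], [[-16.9, -0.3, 17.9], [0.0002, -0.0002, -0.004]]]
max 24.686433521268317 0.003989156513172478
```

>>> apply_moves:
  series:
    - [[-17,0,18],[0,0,-0.004]]
    - [[-17,0,18],[0,0,-0.004]]
    - [[-17,0,18],[0,0,-0.004]]
    - [[-17,0,18],[0,0,-0.004]]
    - [[-17,0,18],[0,0,-0.004]]
    - [[-17,0,18],[0,0,-0.004]]
    - [[0,0,0],[0,0,0]]
    - [[0,0,0],[0,0,0]]

```text
t: 3.98
tool_pos: [0.4835, -0.1301, 0.2596]
orientation: [2.67, -1.654, -0.004]
force: [0.1, -0.2, 0.2]
opening: 0.0929
gripper_force: 0.0
```

```bash
python3 - <<'E'
from h import *
p,r,s=cur();print(p,np.degrees(np.arctan2(*r.as_matrix()[[1,0],0])))
rows(p,r,[.487,-.135,.193],down(-64.6),5)
E
```

```text
[ 0.48348901 -0.13008011  0.2595697 ] -63.57236418613951
[[[1.2, -0.2, 13.3], [0.0004, 0.0004, 0.0036]], [[1.2, -0.2, 13.3], [0.0004, 0.0004, 0.0036]], [[1.2, -0.2, 13.3], [0.0004, 0.0004, 0.0036]], [[1.2, -0.2, 13.3], [0.0004, 0.0004, 0.0036]], [[1.2, -0.2, 13.3], [0.0004, 0.0004, 0.0036]]]
max 13.355523202031435 0.0036347475533934073
```

>>> apply_moves:
  series:
    - [[1.2,0,13],[0,0,0.004]]
    - [[1.2,0,13],[0,0,0.004]]
    - [[1.2,0,13],[0,0,0.004]]
    - [[1.2,0,13],[0,0,0.003]]
    - [[1.2,0,13],[0,0,0.003]]
    - [[0,0,0],[0,0,0]]

```text
t: 4.48
tool_pos: [0.4869, -0.137, 0.1947]
orientation: [2.653, -1.682, -0.002]
force: [-0.1, 0.7, -0.7]
opening: 0.0928
gripper_force: 0.0
```

>>> apply_moves:
  series:
    - [[0,0,0],[0,0,0]]
    - [[0,0,0],[0,0,0]]
    - [[0,0,0],[0,0,0]]
    - [[0,0,0],[0,0,0]]
    - [[0,0,0],[0,0,0]]
    - [[0,0,0],[0,0,0]]
    - [[0,0,0],[0,0,0]]
    - [[0,0,0],[0,0,0]]
    - [[0,0,0],[0,0,0]]
  claw: 0
  newtons: 45

```text
t: 5.23
tool_pos: [0.487, -0.1362, 0.1959]
orientation: [-2.654, 1.681, -0.0]
force: [1.3, 1.3, 1.5]
opening: 0.044
gripper_force: 45.0
```

Gripped at the 44 mm width. Lift next, then plan the carry.

>>> apply_moves:
  series:
    - [[0,0,-10],[0,0,0]]
    - [[0,0,-20],[0,0,0]]
    - [[0,0,-20],[0,0,0]]
    - [[0,0,-20],[0,0,0]]
    - [[0,0,-20],[0,0,0]]
    - [[0,0,-20],[0,0,0]]
    - [[0,0,-20],[0,0,0]]
    - [[0,0,-20],[0,0,0]]
    - [[0,0,-20],[0,0,0]]
    - [[0,0,-20],[0,0,0]]
    - [[0,0,-15],[0,0,0]]
    - [[0,0,0],[0,0,0]]

```text
t: 6.23
tool_pos: [0.4874, -0.1364, 0.4048]
orientation: [-2.653, 1.68, -0.008]
force: [1.6, -0.0, -3.8]
opening: 0.0436
gripper_force: 45.0
```

```bash
python3 - <<'E'
from h import *
p,r,s=cur();print(p,s['q'].round(2),s['opening'],s['force'])
rows(p,r,[.5,.13,.4],down(105),27)
E
```

```text
[ 0.48739516 -0.13641581  0.40477967] [-0.37 -0.13  1.75 -0.    1.52  2.33] 0.043610852420161515 [ 1.56177423 -0.03077895 -3.78073729]
[[[-8.7, -4.6, 0.2], [0.0002, -0.0002, -0.1097]], [[-8.2, -5.6, 0.2], [0.0002, -0.0002, -0.1097]], [[-7.5, -6.4, 0.2], [0.0002, -0.0002, -0.1097]], [[-6.8, -7.2, 0.2], [0.0002, -0.0002, -0.1097]], [[-5.9, -7.9, 0.2], [0.0002, -0.0002, -0.1097]], [[-5.0, -8.5, 0.2], [0.0002, -0.0002, -0.1097]], [[-4.1, -9.0, 0.2], [0.0002, -0.0002, -0.1097]], [[-3.1, -9.4, 0.2], [0.0002, -0.0002, -0.1097]], [[-2.0, -9.7, 0.2], [0.0002, -0.0002, -0.1097]], [[-0.9, -9.8, 0.2], [0.0002, -0.0002, -0.1097]], [[0.1, -9.9, 0.2], [0.0002, -0.0002, -0.1097]], [[1.2, -9.8, 0.2], [0.0002, -0.0002, -0.1097]], [[2.3, -9.6, 0.2], [0.0002, -0.0002, -0.1097]], [[3.3, -9.3, 0.2], [0.0002, -0.0002, -0.1097]], [[4.3, -8.9, 0.2], [0.0002, -0.0002, -0.1097]], [[5.3, -8.4, 0.2], [0.0002, -0.0002, -0.1097]], [[6.2, -7.7, 0.2], [0.0002, -0.0002, -0.1097]], [[7.0, -7.0, 0.2], [0.0002, -0.0002, -0.1097]], [[7.7, -6.2, 0.2], [0.0002, -0.0002, -0.1097]], [[8.3, -5.3, 0.2], [0.0002, -0.0002, -0.1097]], [[8.9, -4.4, 0.2], [0.0002, -0.0002, -0.1097]], [[9.3, -3.4, 0.2], [0.0002, -0.0002, -0.1097]], [[9.6, -2.3, 0.2], [0.0002, -0.0002, -0.1097]], [[9.8, -1.3, 0.2], [0.0002, -0.0002, -0.1097]], [[9.9, -0.2, 0.2], [0.0002, -0.0002, -0.1097]], [[9.8, 0.9, 0.2], [0.0002, -0.0002, -0.1097]], [[9.7, 2.0, 0.2], [0.0002, -0.0002, -0.1097]]]
max 9.934284070832684 0.10969476894125625
```

>>> apply_moves:
  series:
    - [[-9,-5,0],[0,0,-0.11]]
    - [[-8,-5.5,0],[0,0,-0.11]]
    - [[-7.5,-6.5,0],[0,0,-0.11]]
    - [[-7,-7,0],[0,0,-0.11]]
    - [[-6,-8,0],[0,0,-0.11]]
    - [[-5,-8.5,0],[0,0,-0.11]]
    - [[-4,-9,0],[0,0,-0.11]]
    - [[-3,-9.5,0],[0,0,-0.11]]
    - [[-2,-9.5,0],[0,0,-0.11]]
    - [[-1,-10,0],[0,0,-0.11]]
    - [[0,-10,0],[0,0,-0.11]]
    - [[1,-10,0],[0,0,-0.11]]

```text
t: 7.23
tool_pos: [0.4915, -0.0165, 0.3992]
orientation: [-3.126, -0.308, 0.004]
force: [-0.3, 0.1, -5.0]
opening: 0.0438
gripper_force: 45.0
```

>>> apply_moves:
  series:
    - [[2.5,-9.5,0],[0,0,-0.11]]
    - [[3.5,-9.5,0],[0,0,-0.11]]
    - [[4.5,-9,0],[0,0,-0.11]]
    - [[5.5,-8.5,0],[0,0,-0.11]]
    - [[6,-8,0],[0,0,-0.11]]
    - [[7,-7,0],[0,0,-0.11]]
    - [[8,-6,0],[0,0,-0.11]]
    - [[8.5,-5.5,0],[0,0,-0.11]]
    - [[9,-4.5,0],[0,0,-0.11]]
    - [[9.5,-3.5,0],[0,0,-0.11]]
    - [[9.5,-2.5,0],[0,0,-0.11]]
    - [[10,-1,0],[0,0,-0.11]]

```text
t: 8.23
tool_pos: [0.497, 0.1034, 0.3991]
orientation: [-2.28, -2.159, 0.003]
force: [0.1, -0.8, -4.4]
opening: 0.0438
gripper_force: 45.0
```

>>> apply_moves:
  series:
    - [[10,0,0],[0,0,-0.11]]
    - [[10,1,0],[0,0,-0.11]]
    - [[9.5,2,0],[0,0,-0.11]]
    - [[0,0,0],[0,0.05,0]]
    - [[0,0,0],[0,0.1,0]]
    - [[0,0,0],[0,0.1,0]]
    - [[0,0,0],[0,0.1,0]]

```text
t: 8.82
tool_pos: [0.4987, 0.133, 0.3996]
orientation: [-1.721, -2.263, -0.307]
force: [-0.5, 0.1, -4.2]
opening: 0.0437
gripper_force: 45.0
```

```bash
python3 - <<'E'
from h import *
p,r,s=cur();print(p,s['q'].round(2),s['opening'],s['force'],r.as_matrix().round(3))
E
```

```text
[0.49869947 0.13301699 0.39964325] [ 0.03 -0.08  1.73  0.34  1.58 -0.25] 0.04365920125083033 [-0.46109469  0.07136878 -4.18810185] [[-0.25   0.964 -0.094]
 [ 0.904  0.267  0.334]
 [ 0.347 -0.001 -0.938]]
```

The wrist goes the right way: q4 is increasing and the bore is rising. I'll continue the turn.

>>> apply_moves:
  series:
    - [[0,0,0],[0,0.11,0]]
    - [[0,0,0],[0,0.11,0]]
    - [[0,0,0],[0,0.11,0]]
    - [[0,0,0],[0,0.11,0]]
    - [[0,0,0],[0,0.11,0]]
    - [[0,0,0],[0,0.11,0]]
    - [[0,0,0],[0,0.11,0]]
    - [[0,0,0],[0,0.11,0]]
    - [[0,0,0],[0,0.11,0]]
    - [[0,0,0],[0,0.11,0]]
    - [[0,0,0],[0,0.11,0]]
    - [[0,0,0],[0,0,0]]

```text
t: 9.82
tool_pos: [0.4985, 0.1326, 0.3978]
orientation: [-1.015, -1.324, -1.003]
force: [-0.9, 0.9, -5.0]
opening: 0.0437
gripper_force: 45.0
```

```bash
python3 - <<'E'
from h import *
p,r,s=cur();M=r.as_matrix();print(p,s['q'].round(2),s['opening'],s['force'],M.round(3))
print('grasp',p+.167*M[:,2])
snap('wrist');snap('scene')
a=np.load('wrist.npz')['p'];b=np.load('scene.npz')['p']
cv2.imwrite('pics/w2.png',np.vstack([cv2.resize(a,(400,300)),cv2.resize(b[50:275,150:450],(400,300))]))
E
```

```text
[0.49853938 0.13257712 0.39784114] [-0.19  0.19  1.8   1.37  1.98 -0.46] 0.04369681677648676 [-0.88985015  0.93247515 -5.00468718] [[ 0.005  0.964 -0.266]
 [ 0.005  0.266  0.964]
 [ 1.    -0.006 -0.004]]
grasp [0.45413704 0.29356465 0.39717185]
```

View pics/w2.png

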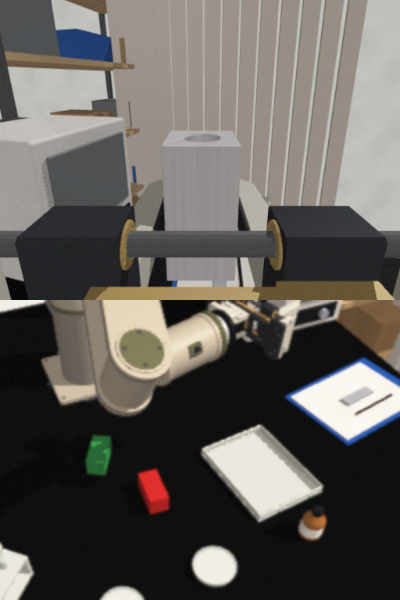

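The wrist view (top) shows the bore mouth upwards at (200,137) and the block vertical in the fingers. Next I'll measure the block's height and tilt in the hand, then plan the lowering over the tray.

```bash
python3 - <<'E'
from h import *
p,r,s=cur();M=r.as_matrix()
z=np.load('wrist.npz');d=z['d'];fx,fy,cx,cy=z['k'];v,u=np.mgrid[:384,:512]
P=(np.stack([(u-cx)/fx*d,(v-cy)/fy*d,d,np.ones_like(d)],-1)@np.linalg.inv(z['E']).T)[...,:3]
T=(P-p)@M  # tool coords
m=(d>0)&(abs(T[...,1])<.04)&(T[...,2]>.13)&(T[...,2]<.21)&(T[...,0]>.02)
Q=T[m];print('top x pctl',np.percentile(Q[:,0],[50,90,95,98,99.5]).round(4))
t=Q[Q[:,0]>.040];print('top face n',len(t),'zrange',np.percentile(t[:,2],[1,99]),'y',np.percentile(t[:,1],[1,99]))
c=np.linalg.lstsq(np.c_[t[:,1:],np.ones(len(t))],t[:,0],rcond=None)[0];print('tilt fit',c)
f=Q[(Q[:,0]<.036)&(abs(Q[:,1])<.015)&(Q[:,2]<.16)];c=np.linalg.lstsq(np.c_[f[:,:2],np.ones(len(f))],f[:,2],rcond=None)[0];print('front face n',len(f),'z=',c)
rows(p,r,[.5405+.266*.167,.270-.964*.167,.146],R.from_matrix(np.c_[[0,0,1],[.964,.266,0],[-.266,.964,0]]),14)
E
```

```text
top x pctl [0.0357 0.0427 0.0428 0.0429 0.0431]
top face n 2183 zrange [0.15024457 0.19408802] y [-0.02195248  0.02113931]
tilt fit [-0.00363358  0.02141132  0.03858721]
front face n 2318 z= [-0.0069891  -0.00153708  0.1516925 ]
[[[-18.1, 5.5, -3.0], [-0.0, 0.001, -0.0002]], [[-18.1, 5.5, -3.0], [-0.0, 0.001, -0.0002]], [[-18.1, 5.5, -3.1], [-0.0, 0.001, -0.0002]], [[-18.1, 5.5, -3.1], [-0.0, 0.001, -0.0002]], [[-18.1, 5.5, -3.1], [-0.0, 0.001, -0.0002]], [[-18.1, 5.5, -3.1], [-0.0, 0.001, -0.0002]], [[-18.1, 5.5, -3.1], [-0.0, 0.001, -0.0002]], [[-18.1, 5.5, -3.1], [-0.0, 0.001, -0.0002]], [[-18.1, 5.5, -3.2], [-0.0, 0.001, -0.0002]], [[-18.1, 5.5, -3.2], [-0.0, 0.001, -0.0002]], [[-18.1, 5.5, -3.2], [-0.0, 0.001, -0.0002]], [[-18.1, 5.5, -3.2], [-0.0, 0.001, -0.0002]], [[-18.1, 5.5, -3.2], [-0.0, 0.001, -0.0002]], [[-18.1, 5.5, -3.3], [-0.0, 0.001, -0.0002]]]
max 19.202864369671524 0.001031646667055929
```

>>> apply_moves:
  series:
    - [[-5,5,-3],[0,0,0]]
    - [[-15,7,-5],[0,0,0]]
    - [[-18,7,-5],[0,0,0]]
    - [[-18,7,-5],[0,0,0]]
    - [[-18,7,-5],[0,0,0]]
    - [[-18,7,-5],[0,0,0]]
    - [[-18,7,-5],[0,0,0]]
    - [[-18,7,-4],[0,0,0]]
    - [[-18,7,-4],[0,0,0]]
    - [[0,0,0],[0,0,0]]

```text
t: 10.75
tool_pos: [0.5697, 0.1078, 0.2516]
orientation: [-1.019, -1.334, -1.0]
force: [-0.4, -0.2, -3.7]
opening: 0.044
gripper_force: 45.0
```

```bash
python3 - <<'E'
from h import *
p,r,s=cur();M=r.as_matrix();print(p,s['q'].round(2),s['opening'],s['force'],M.round(3),M.T@(np.array([.5405,.270,.150])-M[:,2]*.172-p))
snap('side');cv2.imwrite('pics/s2.png',np.load('side.npz')['p'][60:270,120:400].repeat(2,0).repeat(2,1))
E
```

```text
[0.56968468 0.10780969 0.25161946] [-0.2   0.59  1.59  1.27  1.94 -0.67] 0.04395025465102703 [-0.44012445 -0.21961287 -3.67601019] [[-0.     0.964 -0.266]
 [ 0.014  0.266  0.964]
 [ 1.    -0.004 -0.014]] [-0.09927416  0.01543257 -0.00649944]
```

View pics/s2.png

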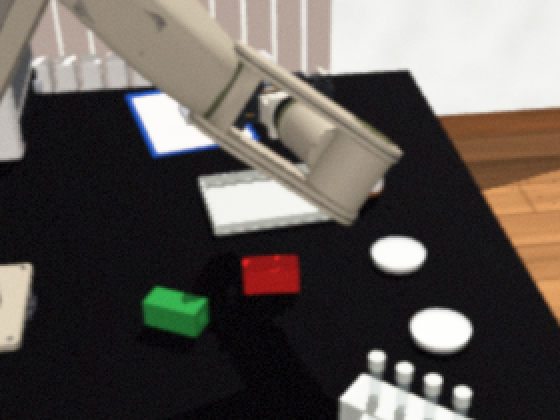

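In the side view, the wrist housing at crop (345,190) is the lowest part of the arm. I'll check its clearance before lowering the remaining 100 mm.

```bash
python3 - <<'E'
from h import *
snap('scene')
for n in('side','scene'):
    z=np.load(n+'.npz');d=z['d'];fx,fy,cx,cy=z['k'];v,u=np.mgrid[:384,:512]
    P=(np.stack([(u-cx)/fx*d,(v-cy)/fy*d,d,np.ones_like(d)],-1)@np.linalg.inv(z['E']).T)[...,:3]
    m=(d>0)&(P[...,0]>.45)&(P[...,0]<.85)&(P[...,1]>-.12)&(P[...,1]<.2)&(P[...,2]>.09)
    Q=P[m];print(n,len(Q),Q[np.argsort(Q[:,2])[::max(1,len(Q)//12)]].round(3).tolist())
E
```

```text
side 3731 [[0.627, -0.112, 0.192], [0.564, -0.011, 0.249], [0.532, -0.119, 0.261], [0.575, -0.079, 0.271], [0.562, 0.018, 0.278], [0.589, -0.084, 0.285], [0.629, -0.114, 0.292], [0.616, -0.106, 0.301], [0.471, -0.104, 0.318], [0.58, -0.027, 0.359], [0.527, -0.086, 0.392], [0.504, -0.02, 0.415], [0.455, -0.027, 0.45]]
scene 9624 [[0.626, -0.092, 0.179], [0.573, 0.142, 0.255], [0.525, -0.119, 0.272], [0.531, 0.108, 0.28], [0.536, 0.117, 0.287], [0.5, -0.098, 0.294], [0.664, -0.104, 0.31], [0.455, -0.095, 0.329], [0.582, -0.024, 0.352], [0.552, -0.025, 0.376], [0.54, -0.077, 0.399], [0.465, -0.065, 0.422]]
```

>>> apply_moves:
  series:
    - [[-11,1.7,-0.7],[0,0,0]]
    - [[-11,1.7,-0.7],[0,0,0]]
    - [[-11,1.7,-0.7],[0,0,0]]
    - [[-11,1.7,-0.7],[0,0,0]]
    - [[-11,1.7,-0.7],[0,0,0]]
    - [[-11,1.7,-0.7],[0,0,0]]

```text
t: 11.35
tool_pos: [0.5805, 0.106, 0.1879]
orientation: [-1.015, -1.333, -1.004]
force: [0.0, 0.1, -3.6]
opening: 0.0432
gripper_force: 45.0
```

>>> apply_moves:
  series:
    - [[-11,1.7,-0.7],[0,0,0]]
    - [[-11,1.7,-0.7],[0,0,0]]
    - [[-11,1.7,-0.7],[0,0,0]]
    - [[0,0,0],[0,0,0]]
    - [[0,0,0],[0,0,0]]
    - [[0,0,0],[0,0,0]]

```text
t: 11.85
tool_pos: [0.5861, 0.1049, 0.1563]
orientation: [-1.015, -1.333, -1.004]
force: [0.7, -0.4, -5.1]
opening: 0.0441
gripper_force: 45.0
```

```bash
python3 - <<'E'
from h import *
p,r,s=cur();M=r.as_matrix();print(p,s['q'].round(2),s['dq'].round(3),s['opening'],s['force'],M.round(3),M.T@(np.array([.5405,.270,.150])-M[:,2]*.172-p))
snap('scene');snap('wrist')
for n in('wrist','scene'):
    z=np.load(n+'.npz');d=z['d'];fx,fy,cx,cy=z['k'];v,u=np.mgrid[:384,:512]
    P=(np.stack([(u-cx)/fx*d,(v-cy)/fy*d,d,np.ones_like(d)],-1)@np.linalg.inv(z['E']).T)[...,:3]
    m=(d>0)&(abs(P[...,0]-.54)<.05)&(abs(P[...,1]-.27)<.05)&(P[...,2]>.18)
    t=P[m];c=np.linalg.lstsq(np.c_[t[:,:2],np.ones(len(t))],t[:,2],rcond=None)[0];print(n,len(t),'top z',np.median(t[:,2]),'fit',c.round(3),cv2.minAreaRect((t[:,:2]*1000).astype(np.float32)))
a=np.load('scene.npz')['p'];b=np.load('wrist.npz')['p']
cv2.imwrite('pics/f.png',np.vstack([cv2.resize(a[90:300,130:410],(400,300)),cv2.resize(b,(400,300))]))
E
```

```text
[0.5860744  0.10494958 0.15627789] [-0.2   0.81  1.49  1.23  1.91 -0.79] [-0.002 -0.02   0.     0.001  0.     0.   ] 0.04406465874721016 [ 0.72248423 -0.36781828 -5.06607493] [[-0.003  0.964 -0.267]
 [ 0.01   0.267  0.964]
 [ 1.    -0.    -0.01 ]] [-4.49621561e-03  9.94193564e-05 -7.17034327e-04]
wrist 5599 top z 0.19260420191354788 fit [-0.058  0.205  0.17 ] ((539.753173828125, 271.4677734375), (44.21057891845703, 45.64501190185547), 15.78277587890625)
scene 244 top z 0.19363122135282246 fit [-0.053  0.04   0.21 ] ((542.2994384765625, 270.55010986328125), (46.727996826171875, 46.20198440551758), 15.459738731384277)
```

View pics/f.png

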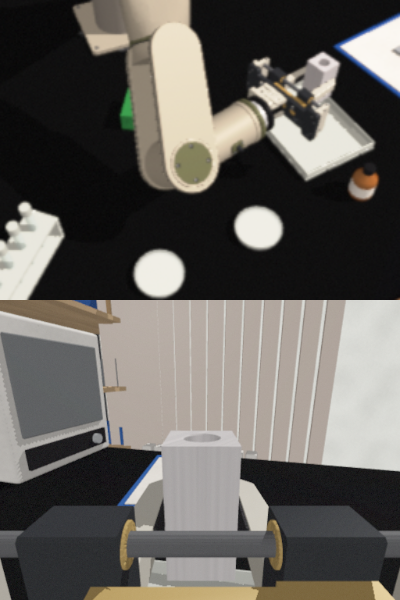

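The scene view shows the insert upright over the tray with the bore up, and the bystanders where they were. It's centred at about (0.541,0.271), with the lower end at roughly 108 mm. I'll lower it 6 mm and let it settle.

>>> apply_moves:
  series:
    - [[-3,0,0],[0,0,0]]
    - [[-3,0,0],[0,0,0]]
    - [[0,0,0],[0,0,0]]
    - [[0,0,0],[0,0,0]]
    - [[0,0,0],[0,0,0]]
    - [[0,0,0],[0,0,0]]
    - [[0,0,0],[0,0,0]]
    - [[0,0,0],[0,0,0]]
    - [[0,0,0],[0,0,0]]
    - [[0,0,0],[0,0,0]]

```text
t: 12.78
tool_pos: [0.586, 0.1049, 0.1503]
orientation: [-1.015, -1.334, -1.004]
force: [-0.4, 0.6, -3.5]
opening: 0.0436
gripper_force: 45.0
```

```bash
python3 - <<'E'
from h import *
p,r,s=cur();M=r.as_matrix();print(p,s['dq'].round(3),s['opening'],s['gripper_force'],M[:,0].round(3),'low end',p[2]-.0475)
if abs(p[2]-.150)<.005 and abs(s['dq']).max()<.03: print(robot.close_job())
E
```

```text
[0.58604322 0.10488532 0.15031188] [-0.     0.     0.001 -0.001 -0.    -0.001] 0.04356326457681219 44.99522175639868 [-0.003  0.01   1.   ] low end 0.10281187928107795
the job is handed in; nothing more can be done
None
```

The insert is held bore-up and steady over the middle of the tray, with its lower end about 10.3 cm above the bench by my estimate; the job was handed in at about 12.8 s.

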